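Weigh the potatoes

ROBOT

A 6-joint arm with a two-finger parallel gripper is mounted at the origin on the work surface. World frame = base frame: x ahead of the robot, y to its left, z up, the work surface at z = 0. Lengths are in m, angles in rad, forces in N, time in s.
With the tool pointing down it reaches from about 0.375 to 0.975 m from the base axis. Payload 3.8 kg.
Tool frame: the origin (TCP) lies midway between the tips of the shut fingers; the grasp point (between the pads) lies 19 mm behind it; z points along the fingers, y is the line along which they close (so a half turn about z gives the same grasp; the last joint's range is limited). The gripper opens to 85 mm and grips with 20 to 120 N. Pads are 22 mm wide; open, the fingers measure 114 mm over their backs; the gripper's body (76 mm by 85 mm) begins 54 mm behind the grasp point. The pads swing forward as they close: fully open they stand 13 mm farther back than shut.
Start: joints at [1.295, 0.264, 1.604, -0, 1.274, -0.037], TCP at [0.16, 0.656, 0.231] pointing down, gripper open.
Joint ranges: [-2.63, 2.63], [-0.94, 2.18], [0.31, 2.57], [-1.31, 4.45], [0, 2.66], [-2.55, 2.55]. Speed limits (rad/s): [2.57, 2.57, 3.14, 3.14, 3.14, 3.14].

INTERFACE

Orientations are given as a unit quaternion [x, y, z, w].
In Python, from cell import sense, imaging, workorder gives the robot as it stands.
- The arm moves only by the tool apply_moves, never from a script. Its argument "targets" is a list of rows, each a list of 4 numbers: the shift along the world's x, y, z in cm, then the turn about the world's z in degrees. A call has 1 to 10 rows; each row shifts and turns the commanded pose from where the row before left it; what a row does not reach is not made up. A row lasts 1/12 s, in which the tool goes at most 41.7 mm and 7.16 degrees, less where a joint would pass 70% of its speed; a pose out of reach is approached as far as the arm can. A call with a gripper value outside its range is refused whole. "hand" is the closure, from -1 (fully open) to 1 (shut), set as the call begins (left out, the last holds). The fingers move at their own pace and stop on an object; "grip_force" is the grip in N (left out, the last holds). Time passes only in rows, so rows that do not move let the fingers close. It gives the time, the measured TCP pose, the force, the opening and the grip force at its end, in the units of the state.
- sense(): the state, without advancing time (a new reading comes with each control period).
- imaging.read_camera(name): name is "side" or "top"; returns (picture, depth): 420x560x3 uint8, red, green, blue; 420x560 float32, m along the optical axis (not along the pixel's ray), 0 where there is no reading.
- imaging.camera_model(name): a dict with "fx", "fy", "cx", "cy" (pixels), "distortion" ([k1, k2, p1, p2, k3] as OpenCV has them; the pictures are not rectified), "extrinsics" (4x4, takes a point from world to camera coordinates). Camera axes: x right, y up, looking along -z (the intrinsics and any distortion apply to the point x, -y, -z); pixel columns grow to the right and rows downward; lengths in m; the calibration is good to about 2 mm. A picture is of the moment at which its call begins. camera_model takes no time and is no camera call.
- workorder.sign_off(): hands the job in; it is judged then, once.
Trained networks look in the newest picture that a camera, given by its name, has taken for a name from the list of things; names that differ only in an ending like _2 or _b are one class to them, and where a whole thing is asked for, a point or a joint stands for the part that bears it (a point fixed in the world has none). Each returns a list of dicts, best first, with "confidence" (0 to 1); they miss things now and then, are a little off and sometimes report something else, mostly with a low value. They report only what shows in the picture. A call takes as long as a camera call. They do not tell look-alikes from the thing itself.
- imaging.find_in(query, camera): "location" ([column, row] in pixels, amid what is visible of it).
- imaging.trace(query, camera): "pixels" (420x560 bool, what is visible of it) and "location" ([column, row] in pixels, amid what is visible of it).
The state is a dict: "t": time; "joints": joint angles; "joint_velocities": joint speeds; "joint_torque": joint torques, N m; "tcp_pos": TCP position; "orientation": TCP orientation; "force": force on the tool from outside, world axes, zero at the start; "moment": the same for the moment, N m; "finger_gap": finger opening in m; "gripper_force": force on a finger pad.
Only numpy, scipy, OpenCV 4.12 (cv2) and the standard library are available. Lean on these libraries where they do the work, as an engineer would, in place of code of your own. Each camera call takes 0.05 s, during which the arm holds its last target. There are 200 camera calls.

TASK

Weigh the potatoes: switch the kitchen scale on by pressing its green key right down, then press the orange key right down, by itself, to zero it with the empty bowl in place. Then take the tray by its black handle and tip it so that all three potatoes slide off into the blue bowl, without the gripper touching the potatoes, and set the empty tray back flat on the middle of the cork mat. Leave the bowl standing on the scale and do not disturb the mill, the bottle or the mug.

Things in the scene. Friction and masses are not known exactly. Their poses are not given: they have to be found in the camera images.
- mat: Brown cork mat fixed to the worktop, 220 x 180 mm, 6 mm thick; origin at the centre of its underside (worktop height), x along its 220 mm side
- tray: Loose aluminium tray on the mat, 220 g. Pan 170 (x) by 150 mm (y), floor 4 mm thick; side walls 26 mm high, 5 mm thick; rear wall (-x) 44 mm high; the +x edge is open, no wall. A black handle, 22 mm wide and 22 mm high, runs 95 mm out from the rear wall, its axis 33 mm above the underside. Origin: centre of the underside of the pan. Its open edge points roughly to +y
- tray_grip (a point): Point on the axis of the tray's handle, 42 mm behind the rear wall's outer face (at -127, 0, 33 mm in the tray's frame): the place to grip, fingers closing across the 22 mm width
- tray_lip (a point): Middle of the tray's open front edge, on the floor's upper face (at 85, 0, 4 mm in the tray's frame)
- bowl: Blue ceramic bowl, rim radius 100 mm, 65 mm high, loose, standing on the steel pan of the scale; origin at the centre of its underside; its rim is about 95 mm above the worktop
- scale: White kitchen scale fixed to the worktop: 280 (x) by 200 (y) by 25 mm; origin at the centre of its underside. Its key console with the two keys is at the -x end (towards the robot), 150 mm from the bowl's axis
- scale_pan (a point): Centre of the scale's round steel pan, upper face, 30 mm above the worktop: the bowl's place
- on_key_top (a point): Centre of the top of the green round key (on), 32 mm across, 43 mm above the worktop when not pressed; one of the two keys of the scale, 110 mm apart; which of them is at the left varies
- on_key (a joint): Travel of the green key in m: 0 released, 0.006 fully down (about 5 N); springs back
- zero_key_top (a point): Centre of the top of the orange round key (zero), same size and height as the green one
- zero_key (a joint): Travel of the orange key in m: 0 released, 0.006 fully down (about 5 N); springs back
- pepper_mill: Dark wooden pepper mill, 54 mm across and 145 mm high, standing; bystander; origin at the centre of its underside
- oil_bottle: Green glass oil bottle, 64 mm across and 190 mm high, standing; bystander; origin at the centre of its underside
- mug: White mug, 80 mm across and 90 mm high, handle at its +y; bystander; origin at the centre of its underside
- potato0: Potato, a rounded block 70 x 46 x 34 mm, 40 to 85 g, tan brown, lying loose in the tray on its flat side; origin at the centre of its underside, x along its length
- potato0_center (a point): Centre of potato0
- potato1: Potato, a rounded block 70 x 46 x 34 mm, 40 to 85 g, tan brown, lying loose in the tray on its flat side; origin at the centre of its underside, x along its length
- potato1_center (a point): Centre of potato1
- potato2: Potato, a rounded block 70 x 46 x 34 mm, 40 to 85 g, tan brown, lying loose in the tray on its flat side; origin at the centre of its underside, x along its length
- potato2_center (a point): Centre of potato2
Things that resemble listed ones, but are neither listed nor needed, are in the scene too. Leave any red look-alike of the potato0 alone.

How it is judged:
On the way, in this order (a step that is already met when the one before it is completed fails the run):
1. the green key is pressed down, the orange one is not (value of joint on_key above 0.004 m and value of joint zero_key below 0.002 m), for 0.05 s.
2. then the orange key is pressed down, the green one is not (value of joint zero_key above 0.004 m and value of joint on_key below 0.002 m), for 0.05 s.
3. then all three potatoes are in the bowl (horizontal distance between each of potato0_center, potato1_center, potato2_center and bowl below 0.09 m and z of potato0_center in the frame of bowl between 0.005 and 0.095 m and z of potato1_center in the frame of bowl between 0.005 and 0.095 m and z of potato2_center in the frame of bowl between 0.005 and 0.095 m), for 0.2 s.
At the end, for the whole second after the job is handed in: All potatoes at rest in the bowl (centres within 90 mm of its axis, 5 to 95 mm above its underside); bowl upright on the scale within 25 mm of the pan centre; tray at rest, flat (0.08 rad) on the mat, its centre within 60 mm of the mat centre, clear of the bowl (all of step 3 and linear speed of each of potato0, potato1, potato2, tray below 0.03 m/s and horizontal distance between bowl and scale_pan below 0.025 m and angle between bowl's own z axis and vertical below 0.1 rad and horizontal distance between tray and mat below 0.06 m and angle between tray's own z axis and vertical below 0.08 rad and z of tray in the frame of mat below 0.015 m and contact force between tray and bowl below 0.1 N); the robot touches nothing.
It fails at once if the gripper touches a potato (contact force between any of the fingers, the arm and potato0 above 0.5 N or contact force between any of the fingers, the arm and potato1 above 0.5 N or contact force between any of the fingers, the arm and potato2 above 0.5 N).
It fails at once if the bowl is tipped by more than 0.35 rad (angle between bowl's own z axis and vertical above 0.35 rad).
It fails at once if the mill, the bottle or the mug is moved by more than 30 mm or tipped (distance of any of pepper_mill, oil_bottle, mug from where it was at the start of the episode above 0.03 m or angle between any of pepper_mill, oil_bottle, mug's own z axis and vertical above 0.3 rad).
It also fails if it takes over 72 s, if anything falls off the work surface, if the arm or the gripper's body presses on something with over 40 N, if the wrist force passes 120 N, or if a joint passes its speed limit or range.

## Working session

There is one attempt and no reset: what is moved stays moved. The work goes in short steps, Python scripts to look and compute and a tool call to move; the robot and the scene stay as the last step left them, time stands still between calls to the robot, and variables do not carry over. Pictures are saved under pics/ and viewed, at most 10 in all, crops included, and the job is handed in when it is done.

Besides the shell and the picture viewer there is one more tool, called after "Emit:" as a command line: name --pt "numbers of a row" for each row, then --argument value for the rest. apply_moves: Moves the arm, as the interface text tells. Its arguments: {"type":"object","properties":{"targets":{"type":"array","items":{"type":"array","items":{"type":"number"}}},"hand":{"type":"number"},"grip_force":{"type":"number"}},"required":["targets"]}

```bash
mkdir -p pics; cat > h.py <<'E'
import numpy as np, cv2
from cell import sense, imaging, workorder
def snap(c,name=None):
    p,d=imaging.read_camera(c)
    if name: cv2.imwrite('pics/'+name,cv2.cvtColor(p,cv2.COLOR_RGB2BGR))
    return p,d
def cloud(c,d):
    m=imaging.camera_model(c); K=np.array([[m['fx'],0,m['cx']],[0,m['fy'],m['cy']],[0,0,1]])
    h,w=d.shape; g=np.stack(np.meshgrid(np.arange(w),np.arange(h)),-1).reshape(-1,1,2).astype(float)
    u=cv2.undistortPoints(g,K,np.array(m['distortion'],float)).reshape(h,w,2)
    P=np.stack([u[...,0]*d,-u[...,1]*d,-d,np.ones_like(d)],-1)
    W=P@np.linalg.inv(np.array(m['extrinsics'])).T
    W=W[...,:3]; W[d<=0]=np.nan; return W
E
python3 - <<'E'
from h import *
for c in('top','side'):
    p,d=snap(c,c+'0.png'); np.save(c+'0.npy',cloud(c,d))
    for q in['mat','tray','tray_grip','bowl','scale','on_key_top','zero_key_top','pepper_mill','oil_bottle','mug','potato0']:
        W=np.load(c+'0.npy')
        for r in imaging.find_in(q,c)[:5]:
            x,y=np.round(r['location']).astype(int); print(c,q,round(r['confidence'],2),x,y,np.round(W[y,x],3))
s=sense();print(s['t'],s['tcp_pos'],s['orientation'],s['finger_gap'],s['gripper_force'])
E
```

```text
top mat 0.57 385 209 [ 0.599 -0.208  0.006]
top tray 0.59 346 241 [ 0.521 -0.111  0.01 ]
top tray_grip 0.62 308 132 [ 0.752 -0.014  0.103]
top tray_grip 0.56 350 240 [ 0.523 -0.121  0.011]
top bowl 0.92 223 183 [0.651 0.178 0.033]
top scale 0.95 228 237 [0.526 0.164 0.023]
top on_key_top 0.49 195 254 [0.484 0.233 0.046]
top zero_key_top 0.51 244 255 [0.483 0.125 0.047]
top pepper_mill 0.72 308 132 [ 0.752 -0.014  0.103]
top oil_bottle 0.56 113 179 [0.631 0.395 0.127]
top mug 0.67 386 140 [ 0.774 -0.219  0.005]
top potato0 0.81 332 232 [ 0.537 -0.073  0.043]
top potato0 0.81 436 300 [ 0.387 -0.304  0.035]
top potato0 0.72 360 252 [ 0.492 -0.136  0.044]
top potato0 0.58 367 227 [ 0.549 -0.154  0.042]
top potato0 0.58 345 311 [ 0.362 -0.1    0.035]
side mat 0.57 339 321 [ 0.498 -0.225  0.044]
side tray_grip 0.68 329 297 [ 0.541 -0.148  0.009]
side tray_grip 0.34 307 298 [ 0.483 -0.146  0.044]
side bowl 0.83 277 177 [0.668 0.226 0.046]
side bowl 0.39 259 214 [0.557 0.143 0.027]
side bowl 0.27 308 296 [ 0.487 -0.143  0.044]
side scale 0.96 256 215 [0.548 0.144 0.028]
side on_key_top 0.42 216 202 [0.482 0.223 0.047]
side zero_key_top 0.54 327 296 [ 0.537 -0.145  0.012]
side zero_key_top 0.52 235 223 [0.48  0.126 0.049]
side pepper_mill 0.86 372 205 [ 0.756 -0.037  0.082]
side oil_bottle 0.69 373 205 [ 0.759 -0.038  0.081]
side oil_bottle 0.67 235 136 [0.638 0.387 0.104]
side oil_bottle 0.54 258 213 [0.557 0.148 0.028]
side oil_bottle 0.34 336 320 [ 0.5   -0.215  0.034]
side mug 0.61 428 256 [ 0.726 -0.231  0.09 ]
side potato0 0.89 318 392 [ 0.379 -0.312  0.035]
side potato0 0.78 307 269 [ 0.529 -0.086  0.047]
side potato0 0.73 245 320 [ 0.357 -0.116  0.036]
side potato0 0.62 303 300 [ 0.473 -0.146  0.045]
side potato0 0.61 335 289 [ 0.544 -0.159  0.043]
1.2 [0.15967254 0.65581876 0.23124164] [ 1.19119537e-01  9.92879919e-01 -4.81024001e-05 -1.17418534e-06] 0.08555985951870194 0.0
```

View pics/top0.png

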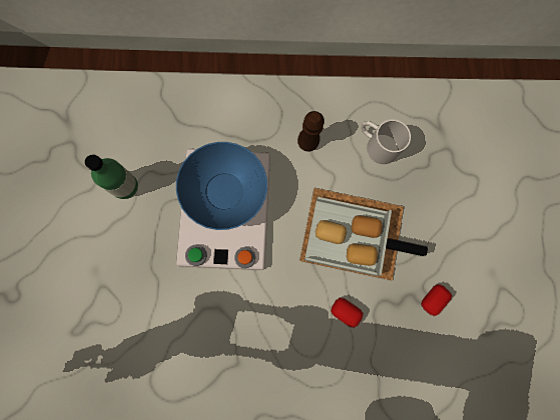

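View pics/side0.png

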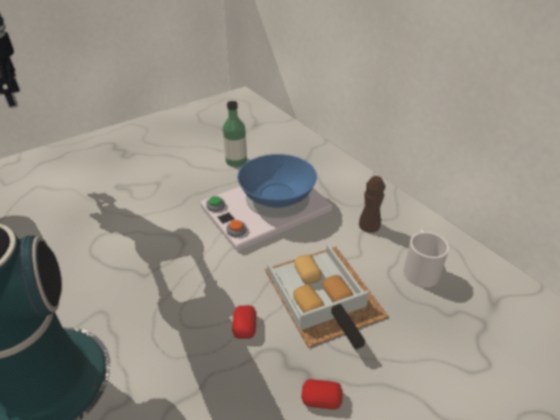

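```bash
cat > m.py <<'E'
from h import *
def rect(W,m):
    pts=W[m&np.isfinite(W[...,2])][:,:2]; r=cv2.minAreaRect((pts*1000).astype(np.float32)); return np.round(r[0],1),np.round(r[1],1),round(r[2],1)
E
python3 - <<'E'
from m import *
out=None
for c in('top','side'):
    p,d=snap(c); W=cloud(c,d); hsv=cv2.cvtColor(p,cv2.COLOR_RGB2HSV); H,S,V=[hsv[...,i].astype(int) for i in range(3)]; x,y,z=[W[...,i] for i in range(3)]
    reg=(x>.4)&(x<.56)&(y>.08)&(y<.3)&(z>.035)
    for n,m in(('green',(H>40)&(H<90)&(S>100)&reg),('orange',(H<18)&(S>130)&reg)):
        q=W[m]; print(c,n,m.sum(),np.round(np.nanmedian(q,0),4),rect(W,m), 'maxz',np.nanpercentile(q[:,2],95))
    m=(z>.085)&(z<.105)&(x>.5)&(x<.8)&(y>.05)&(y<.3)&(H>95)&(H<125)&(S>80)
    q=W[m]; (A,*_)=np.linalg.lstsq(np.c_[2*q[:,:2],np.ones(len(q))],(q[:,:2]**2).sum(1),rcond=None); print(c,'bowl',A[:2],'r',np.sqrt(A[2]+A[0]**2+A[1]**2),np.nanmax(q[:,2]))
    m=(H<22)&(S>90)&(z<.012)&(z>.001)&(x>.4)&(x<.75)&(y>-.36)&(y<.05); print(c,'mat',rect(W,cv2.morphologyEx(m.astype(np.uint8),cv2.MORPH_OPEN,np.ones((2,2)))>0))
    m=(V<70)&(z>.025)&(z<.06)&(y<-.19)&(y>-.4)&(x>.4)&(x<.65); m=cv2.morphologyEx(m.astype(np.uint8),cv2.MORPH_OPEN,np.ones((3,3)))>0
    print(c,'handle',m.sum(),rect(W,m),np.nanmedian(W[m],0),np.nanmin(W[m],0),np.nanmax(W[m],0))
    top=m&(z>.04); print(c,'handletop',rect(W,top))
    m=(S<60)&(z>.026)&(z<.056)&(x>.42)&(x<.66)&(y>-.27)&(y<0)&(V>100); print(c,'traywalls',rect(W,m))
    if c=='top':
        cv2.imwrite('pics/crop.png',cv2.resize(cv2.cvtColor(p[170:330,170:460],cv2.COLOR_RGB2BGR),None,fx=2.7,fy=2.7,interpolation=cv2.INTER_CUBIC))
    for r in imaging.trace('pepper_mill',c)[:1]: print('mill',np.nanmedian(W[r['pixels']],0))
    for r in imaging.trace('mug',c)[:1]: print('mug',np.nanmin(W[r['pixels']],0),np.nanmax(W[r['pixels']],0))
E
```

```text
top green 162 [0.4833 0.2335 0.0468] (array([483.8, 233.7]), array([29.4, 29.3]), 38.8) maxz 0.04922865722490634
top orange 159 [0.4784 0.1249 0.0465] (array([478.7, 124.2]), array([29.2, 29.7]), 46.3) maxz 0.049060478686477706
top bowl [0.63083457 0.17515105] r 0.09488502680170219 0.10048818838522611
top mat (array([ 586.7, -119.8]), array([264.2, 268.9]), 78.7)
top handle 427 (array([ 505.5, -240.4]), array([94.1, 22.3]), 78.3) [ 0.5037386  -0.23924232  0.04883559] [ 0.48641392 -0.28801677  0.03103075] [ 0.52392126 -0.19319126  0.05400009]
top handletop (array([ 505.5, -240.4]), array([94.2, 22.3]), 78.4)
top traywalls (array([ 532.1, -110.7]), array([172.3, 150.4]), 78.4)
mill [ 0.75649283 -0.01954967  0.10292325]
mug [ 0.7126468  -0.28265641 -0.00343861] [ 0.83007083 -0.14947449  0.09273222]
side green 58 [0.4811 0.2285 0.0477] (array([483.1, 230.9]), array([20.9, 23.4]), 35.6) maxz 0.05006041508673913
side orange 102 [0.4776 0.1199 0.0476] (array([479.4, 122.5]), array([25.7, 25.9]), 47.9) maxz 0.05019801964413872
side bowl [0.6310127  0.17415744] r 0.0947711426719579 0.0989479469195701
side mat (array([ 540.2, -138.3]), array([228.4, 178.9]), 78.5)
side handle 566 (array([ 504.7, -242.7]), array([91.3, 21.5]), 78.5) [ 0.50095436 -0.24465682  0.04940913] [ 0.48635708 -0.2878531   0.03222674] [ 0.52095812 -0.19620539  0.05432171]
side handletop (array([ 504.7, -242.4]), array([90.9, 21.5]), 78.5)
side traywalls (array([ 525.1, -147.3]), array([249.1, 151.8]), 78.4)
mill [ 0.75798829 -0.03615441  0.07793166]
mug [ 0.71414411 -0.24926274 -0.00288529] [ 0.87021908 -0.11842689  0.09449373]
```

View pics/crop.png

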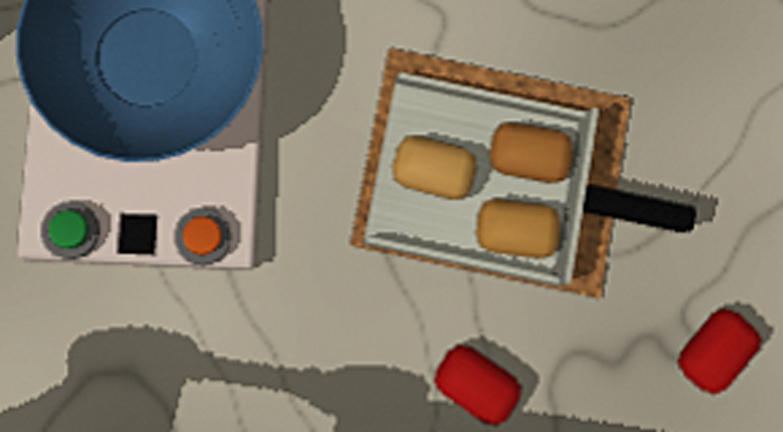

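The top crop shows the tray's black handle at top-image pixel (407,247) and three tan potatoes in the tray at (331,232), (367,226) and (362,254). The green key is at (195,255) and the orange key at (245,257).

Things that could be confused:
- **Potatoes:** red look-alikes at (347,312) and (436,299); these stay where they are.
- **Keys:** the black display at (221,257) is not a key.

I take green = (0.484, 0.233) and orange = (0.479, 0.124). They measure 109 mm apart, against 110 mm given.

Emit:
apply_moves --pt "2.3 -3.0 0 0" --pt "2.3 -3.0 0 0" --pt "2.3 -3.0 0 0" --pt "2.3 -3.0 0 0" --pt "2.3 -3.0 0 0" --pt "2.3 -3.0 0 0" --pt "2.3 -3.0 0 0" --pt "2.3 -3.0 0 0" --pt "2.3 -3.0 0 0" --pt "2.3 -3.0 0 0" --hand 1

```text
t: 2.33
tcp_pos: [0.3905, 0.3543, 0.2316]
orientation: [0.119, 0.993, 0.0, 0.0]
force: [-0.3, 0.9, 0.1]
finger_gap: -0.0
gripper_force: 0.0
```

Emit:
apply_moves --pt "2.3 -3.0 -2 0" --pt "2.3 -3.0 -2 0" --pt "2.3 -3.0 -3 0" --pt "2.3 -3.0 -3 0" --pt "0.2 -0.3 -3 0" --pt "0 0 -2.0 0" --pt "0 0 -1.2 0" --pt "0 0 0 0"

```text
t: 3.0
tcp_pos: [0.4739, 0.2413, 0.0754]
orientation: [0.119, 0.993, -0.002, -0.003]
force: [-0.4, -0.0, -0.4]
finger_gap: 0.0001
gripper_force: 0.0
```

Emit:
apply_moves --pt "0 0 0 0" --pt "0 0 0 0"

```text
t: 3.17
tcp_pos: [0.4772, 0.2436, 0.0801]
orientation: [0.119, 0.993, 0.001, 0.001]
force: [-0.1, 0.3, 0.1]
finger_gap: 0.0001
gripper_force: 0.0
```

Emit:
apply_moves --pt "0.4 -0.5 -1.6 0" --pt "0.3 -0.5 -1.6 0" --pt "0 0 0 0" --pt "0 0 0 0"

```text
t: 3.5
tcp_pos: [0.4837, 0.2332, 0.0477]
orientation: [0.119, 0.993, 0.0, 0.001]
force: [-0.2, -0.3, -0.5]
finger_gap: -0.0001
gripper_force: 0.0
```

Emit:
apply_moves --pt "0 0 -0.5 0" --pt "0 0 -0.4 0" --pt "0 0 -0.2 0" --pt "0 0 0 0" --pt "0 0 0 0"

```text
t: 3.92
tcp_pos: [0.485, 0.2339, 0.0406]
orientation: [0.119, 0.993, 0.001, 0.001]
force: [-9.4, -4.0, 27.4]
finger_gap: -0.0002
gripper_force: 13.6
```

Emit:
apply_moves --pt "0 0 1.5 0" --pt "0 0 2 0" --pt "-0.1 -2.7 0 0" --pt "-0.1 -2.7 0 0" --pt "-0.1 -2.8 0 0" --pt "-0.1 -2.7 0 0" --pt "0 0 -2 0" --pt "0 0 0 0" --pt "0 0 0 0"

```text
t: 4.67
tcp_pos: [0.4782, 0.1235, 0.0501]
orientation: [0.119, 0.993, -0.0, -0.001]
force: [0.4, -0.1, -0.5]
finger_gap: 0.0001
gripper_force: 0.0
```

Emit:
apply_moves --pt "0 0 -0.3 0" --pt "0 0 0 0"

```text
t: 4.83
tcp_pos: [0.4796, 0.1244, 0.0479]
orientation: [0.119, 0.993, 0.0, 0.0]
force: [-0.6, 0.5, 0.7]
finger_gap: -0.0
gripper_force: 0.0
```

Emit:
apply_moves --pt "0 0 -0.3 0" --pt "0 0 0 0"

```text
t: 5.0
tcp_pos: [0.4799, 0.1244, 0.0449]
orientation: [0.119, 0.993, 0.0, 0.001]
force: [-0.6, 2.0, 3.0]
finger_gap: -0.0001
gripper_force: 1.3
```

Emit:
apply_moves --pt "0 0 -0.3 0" --pt "0 0 0 0"

```text
t: 5.17
tcp_pos: [0.48, 0.1243, 0.0419]
orientation: [0.119, 0.993, 0.001, 0.001]
force: [-0.4, 2.0, 4.0]
finger_gap: 0.0
gripper_force: 2.1
```

Emit:
apply_moves --pt "0 0 -0.3 0" --pt "0 0 0 0"

```text
t: 5.33
tcp_pos: [0.4802, 0.1243, 0.0408]
orientation: [0.119, 0.993, 0.0, 0.0]
force: [-5.3, 1.7, 17.1]
finger_gap: 0.0001
gripper_force: 8.4
```

Emit:
apply_moves --pt "0 0 3.5 0" --pt "0 0 4 0" --pt "0 -1 4 -4" --pt "0.2 -2.7 0 -6.5" --pt "0.2 -2.7 0 -6.5" --pt "0.2 -2.7 0 -6.5" --pt "0.2 -2.7 0 -6.5" --pt "0.2 -2.7 0 -6.5" --pt "0.2 -2.7 0 -6.5" --pt "0.2 -2.7 0 -6.5" --hand -1

```text
t: 6.17
tcp_pos: [0.4926, -0.0768, 0.1531]
orientation: [0.526, 0.85, -0.0, -0.0]
force: [0.8, -0.0, 0.0]
finger_gap: 0.0852
gripper_force: 0.0
```

Emit:
apply_moves --pt "0.2 -2.7 0 -6.5" --pt "0.2 -2.7 0 -6.5" --pt "0.2 -2.7 0 -6.5" --pt "0.2 -2.7 0 -6.5" --pt "0.2 -2.7 0 -6.5" --pt "0 0 0 -6" --pt "0 0 0 0" --pt "0 0 0 0"

```text
t: 6.83
tcp_pos: [0.5025, -0.2104, 0.1528]
orientation: [0.775, 0.632, -0.0, -0.001]
force: [0.3, 0.5, 0.0]
finger_gap: 0.0859
gripper_force: 0.0
```

Emit:
apply_moves --pt "0.2 -1.25 0 0" --pt "0.2 -1.25 -2 0" --pt "0 0 -3 0" --pt "0 0 -3 0" --pt "0 0 -3 0" --pt "0 0 -2 0" --pt "0 0 0 0" --pt "0 0 0 0"

```text
t: 7.5
tcp_pos: [0.5061, -0.2347, 0.0223]
orientation: [0.775, 0.632, -0.001, -0.002]
force: [0.1, 0.4, 0.6]
finger_gap: 0.0855
gripper_force: 0.0
```

Emit:
apply_moves --pt "0 0 0 0" --pt "0 0 0 0" --pt "0 0 0 0" --pt "0 0 0 0" --pt "0 0 0 0" --pt "0 0 0 0" --hand 1 --grip_force 110

```text
t: 8.0
tcp_pos: [0.5077, -0.2358, 0.0249]
orientation: [0.775, 0.632, 0.0, 0.001]
force: [-2.7, 0.4, 6.5]
finger_gap: 0.0199
gripper_force: 107.3
```

Emit:
apply_moves --pt "0 0 0.5 0" --pt "0 0 0.5 0" --pt "0 0 1 0" --pt "0 0 1 0" --pt "0 0 0 0" --pt "0 0 0 0"

```text
t: 8.5
tcp_pos: [0.5082, -0.236, 0.0548]
orientation: [0.775, 0.632, 0.0, 0.001]
force: [0.5, 0.6, -3.7]
finger_gap: 0.0203
gripper_force: 107.9
```

```bash
python3 - <<'E'
from h import *
p,d=snap('side','lift.png')
s=sense();print(s['moment'],s['force'])
W=cloud('side',d); np.save('lift.npy',W)
E
```

```text
[-0.45166938  0.12463294 -0.06322201] [-0.18268845  0.47093467 -4.0589596 ]
```

View pics/lift.png

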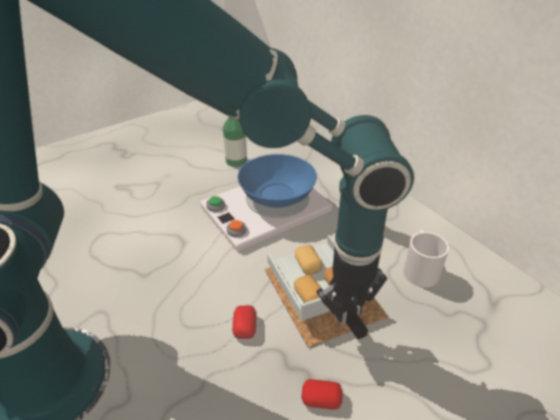

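Emit:
apply_moves --pt "0 0 1 0" --pt "0 0 2 0" --pt "0 0 2.5 0" --pt "0 0.5 2.5 -1" --pt "0.2 1 2.5 -1.5" --pt "0.3 1.5 2.5 -1.5" --pt "0.4 2 2 -1.5" --pt "0.4 2.2 1.6 -1.5" --pt "0.4 2.2 0.7 -1.5" --pt "0.4 2.2 0.3 -1.5"

```text
t: 9.38
tcp_pos: [0.5289, -0.1188, 0.232]
orientation: [0.828, 0.561, 0.001, 0.001]
force: [-0.1, -0.2, -4.1]
finger_gap: 0.0201
gripper_force: 108.2
```

Emit:
apply_moves --pt "0.4 2.2 0 -1.4" --pt "0.3 2.2 0 -1" --pt "0.3 1.8 0 -1" --pt "0.2 1.5 0 0" --pt "0 1.2 0 0" --pt "0 0.7 0 0" --pt "0 0.3 0 0" --pt "0 0 0 0" --pt "0 0 0 0"

```text
t: 10.13
tcp_pos: [0.54, -0.0209, 0.2294]
orientation: [0.844, 0.537, -0.0, 0.0]
force: [-0.3, 1.4, -4.1]
finger_gap: 0.02
gripper_force: 108.1
```

```bash
cat > tilt.py <<'E'
from m import *
def look(name=None):
    p,d=snap('top',name); W=cloud('top',d); hsv=cv2.cvtColor(p,cv2.COLOR_RGB2HSV).astype(int)
    s=sense(); print('t',s['t'],'tcp',np.round(s['tcp_pos'],4),'mom',np.round(s['moment'],2),'F',np.round(s['force'],1))
    for r in imaging.find_in('potato0','top')[:6]:
        x,y=np.round(r['location']).astype(int); print(round(r['confidence'],2),x,y,np.round(W[y,x],3))
    # tray plane: grey light pixels ahead of grip
    q=s['orientation']; x0,y0=q[0],q[1]; f=np.array([-2*x0*y0,x0*x0-y0*y0]); f=np.array([-(y0*y0-x0*x0),2*x0*y0])
    f=np.array([-(y0*y0-x0*x0),2*x0*y0]); f=f if f[1]>0 else -f
    l=np.array([-f[1],f[0]]); D=W[...,:2]-s['tcp_pos'][:2]; u=D@f; v=D@l
    m=(hsv[...,1]<60)&(hsv[...,2]>90)&(u>.045)&(u<.24)&(abs(v)<.064)&(W[...,2]>.08)
    if m.sum()>30:
        U,Z=u[m],W[...,2][m]; k=np.ones(len(U),bool)
        for _ in range(6):
            a,b=np.polyfit(U[k],Z[k],1); r=Z-a*U-b; k=abs(r)<max(.004,1.5*np.median(abs(r)))
        print('n',m.sum(),k.sum(),'tilt deg',round(-np.degrees(np.arctan(a)),1),'umax',round(U[k].max(),3),'zlip',round(a*U[k].max()+b,3),'f',np.round(f,3))
E
python3 -c "
from tilt import *
look('carry.png')"
```

```text
t 10.1833 tcp [ 0.54   -0.0211  0.2294] mom [-0.36  0.12 -0.02] F [ 0.4 -0.5 -4.3]
0.65 239 178 [0.604 0.127 0.246]
0.64 282 181 [0.599 0.05  0.246]
0.6 268 210 [0.545 0.074 0.248]
n 3292 2947 tilt deg 0.4 umax 0.213 zlip 0.213 f [0.424 0.905]
```

View pics/carry.png

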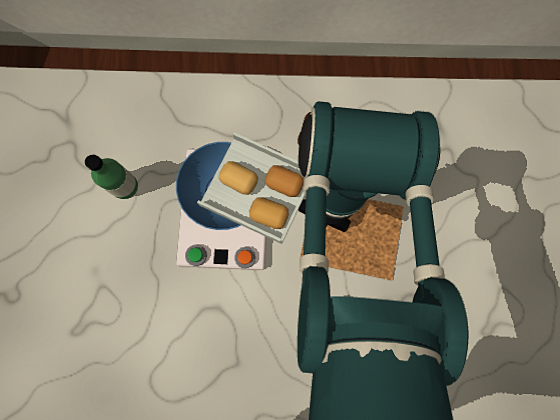

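The tray is level above the bowl with all three potatoes on it, at pixels (238,178), (284,180) and (268,213). Next I ease the grip step by step so the tray pivots lip-down in the pads.

Emit:
apply_moves --pt "0 0 0 0" --pt "0 0 0 0" --pt "0 0 0 0" --grip_force 60

```text
t: 10.48
tcp_pos: [0.5402, -0.0209, 0.2295]
orientation: [0.844, 0.536, -0.0, 0.0]
force: [0.0, -0.0, -3.4]
finger_gap: 0.0202
gripper_force: 108.1
```

```bash
python3 -c "
from tilt import *
look()"
```

```text
t 10.5333 tcp [ 0.5402 -0.0208  0.2295] mom [-0.36  0.15 -0.04] F [-0.1  1.4 -3.8]
0.83 280 182 [0.597 0.053 0.248]
0.82 241 178 [0.604 0.124 0.246]
0.7 267 211 [0.543 0.076 0.247]
n 3286 2959 tilt deg 0.4 umax 0.213 zlip 0.213 f [0.424 0.905]
```

Emit:
apply_moves --pt "0 0 0 0" --pt "0 0 0 0" --grip_force 40

```text
t: 10.75
tcp_pos: [0.5402, -0.0205, 0.2295]
orientation: [0.844, 0.537, -0.0, -0.0]
force: [-0.4, 0.5, -3.5]
finger_gap: 0.02
gripper_force: 108.1
```

```bash
python3 -c "
from tilt import *
look()"
```

```text
t 10.8 tcp [ 0.5402 -0.0204  0.2295] mom [-0.36  0.16  0.01] F [-0.3  0.5 -4.7]
0.94 266 210 [0.544 0.078 0.251]
0.79 283 182 [0.597 0.048 0.247]
0.76 238 177 [0.605 0.129 0.248]
n 3276 2946 tilt deg 0.4 umax 0.213 zlip 0.213 f [0.424 0.906]
```

Emit:
apply_moves --pt "0 0 0 0" --pt "0 0 0 0" --grip_force 60 --hand 1

```text
t: 11.02
tcp_pos: [0.5402, -0.0204, 0.2295]
orientation: [0.844, 0.537, -0.0, -0.0]
force: [-0.2, -0.3, -4.8]
finger_gap: 0.0201
gripper_force: 108.1
```

```bash
python3 -c "
from tilt import *
look()"
```

```text
t 11.0667 tcp [ 0.5402 -0.0204  0.2295] mom [-0.38  0.15  0.03] F [ 0.1  0.  -3.3]
0.96 268 210 [0.545 0.074 0.247]
0.83 284 182 [0.597 0.046 0.247]
0.69 112 179 [0.63  0.395 0.13 ]
0.57 240 181 [0.598 0.125 0.247]
n 3288 2956 tilt deg 0.4 umax 0.213 zlip 0.213 f [0.424 0.906]
```

Emit:
apply_moves --pt "0 0 0 0" --pt "0 0 0 0" --grip_force 60 --hand 0.8

```text
t: 11.28
tcp_pos: [0.5402, -0.0204, 0.2295]
orientation: [0.844, 0.537, -0.0, -0.0]
force: [0.5, -0.6, -3.8]
finger_gap: 0.02
gripper_force: 108.1
```

```bash
python3 -c "
from tilt import *
look()"
```

```text
t 11.3333 tcp [ 0.5402 -0.0204  0.2295] mom [-0.42  0.16  0.05] F [-0.4  0.1 -4.5]
0.95 238 179 [0.602 0.129 0.246]
0.85 270 211 [0.543 0.071 0.247]
0.63 200 180 [0.654 0.23  0.045]
0.18 195 253 [0.487 0.234 0.045]
n 3276 2948 tilt deg 0.3 umax 0.213 zlip 0.213 f [0.424 0.906]
```

Emit:
apply_moves --pt "0 0 0 0" --grip_force 60 --hand 0.62

```text
t: 11.47
tcp_pos: [0.5402, -0.0204, 0.2295]
orientation: [0.844, 0.537, 0.0, 0.0]
force: [-0.2, 0.1, -3.9]
finger_gap: 0.02
gripper_force: 108.1
```

Emit:
apply_moves --pt "0 0 0 0" --grip_force 60 --hand 0.57

```text
t: 11.55
tcp_pos: [0.5402, -0.0204, 0.2295]
orientation: [0.844, 0.537, -0.0, -0.0]
force: [0.1, 0.0, -4.8]
finger_gap: 0.0196
gripper_force: 108.1
```

Emit:
apply_moves --pt "0 0 0 0" --grip_force 60 --hand 0.535

```text
t: 11.63
tcp_pos: [0.5402, -0.0204, 0.2295]
orientation: [0.844, 0.537, 0.0, 0.0]
force: [0.2, 0.2, -4.0]
finger_gap: 0.0204
gripper_force: 97.8
```

Emit:
apply_moves --pt "0 0 0 0" --grip_force 60 --hand 0.52

```text
t: 11.72
tcp_pos: [0.5402, -0.0204, 0.2295]
orientation: [0.844, 0.537, -0.0, -0.0]
force: [-0.7, -0.0, -4.5]
finger_gap: 0.021
gripper_force: 68.9
```

The closure value gives fine control of the squeeze. I continue in small steps.

Emit:
apply_moves --pt "0 0 0 0" --pt "0 0 0 0" --hand 0.512

```text
t: 11.88
tcp_pos: [0.5402, -0.0204, 0.2295]
orientation: [0.844, 0.537, -0.0, -0.0]
force: [0.3, 0.3, -3.3]
finger_gap: 0.0209
gripper_force: 53.3
```

```bash
python3 -c "
from tilt import *
look()"
```

```text
t 11.9333 tcp [ 0.5402 -0.0204  0.2295] mom [-0.33  0.2  -0.06] F [-0.3 -0.3 -3.8]
0.97 267 212 [0.541 0.076 0.248]
0.65 283 181 [0.598 0.048 0.249]
0.62 246 254 [0.485 0.121 0.046]
0.59 237 177 [0.605 0.131 0.247]
n 3282 2949 tilt deg 0.4 umax 0.213 zlip 0.213 f [0.424 0.906]
```

Emit:
apply_moves --pt "0 0 0 0" --pt "0 0 0 0" --hand 0.505

```text
t: 12.15
tcp_pos: [0.5402, -0.0205, 0.2295]
orientation: [0.844, 0.537, 0.0, 0.0]
force: [0.5, 0.0, -3.4]
finger_gap: 0.0215
gripper_force: 39.6
```

```bash
python3 -c "
from tilt import *
look()"
```

```text
t 12.2 tcp [ 0.5402 -0.0204  0.2295] mom [-0.33  0.16  0.01] F [ 0.4 -0.1 -4.5]
0.96 267 211 [0.543 0.076 0.249]
0.94 239 176 [0.607 0.127 0.247]
0.67 282 181 [0.599 0.05  0.246]
n 3283 2955 tilt deg 0.4 umax 0.213 zlip 0.213 f [0.424 0.906]
```

Emit:
apply_moves --pt "0 0 0 0" --pt "0 0 0 0" --hand 0.499

```text
t: 12.42
tcp_pos: [0.5403, -0.0203, 0.2297]
orientation: [0.844, 0.537, 0.0, 0.0]
force: [0.7, 0.7, -4.5]
finger_gap: 0.0216
gripper_force: 27.7
```

```bash
python3 -c "
from tilt import *
look()"
```

```text
t 12.4667 tcp [ 0.5403 -0.0203  0.2296] mom [-0.24  0.07  0.01] F [-0.6  0.3 -2.9]
0.84 270 214 [0.54  0.071 0.233]
0.8 241 182 [0.603 0.125 0.221]
0.65 283 184 [0.597 0.047 0.234]
n 2808 2477 tilt deg 9.8 umax 0.204 zlip 0.179 f [0.424 0.906]
```

Emit:
apply_moves --pt "0 0 0 0" --hand 0.495

```text
t: 12.6
tcp_pos: [0.5402, -0.0205, 0.2296]
orientation: [0.844, 0.537, -0.0, 0.0]
force: [-4.2, -5.4, 0.6]
finger_gap: 0.0216
gripper_force: 20.6
```

```bash
python3 -c "
from tilt import *
look()"
```

```text
t 12.65 tcp [ 0.5402 -0.0205  0.2297] mom [0.02 0.08 0.07] F [-0.5  0.7 -2.3]
0.88 257 200 [0.582 0.096 0.161]
0.79 290 193 [0.588 0.032 0.2  ]
0.63 277 218 [0.54  0.057 0.196]
0.57 274 212 [0.553 0.062 0.19 ]
0.46 195 255 [0.482 0.233 0.047]
n 1580 1313 tilt deg 35.1 umax 0.154 zlip 0.097 f [0.424 0.906]
```

Emit:
apply_moves --pt "0 0 1 0" --pt "0.2 0.4 1 0" --hand 0.52

```text
t: 12.87
tcp_pos: [0.5413, -0.0168, 0.2494]
orientation: [0.844, 0.536, -0.001, -0.0]
force: [-0.4, -0.8, -3.5]
finger_gap: 0.0212
gripper_force: 39.1
```

```bash
python3 -c "
from tilt import *
look('tip.png')"
```

```text
t 12.9167 tcp [ 0.5437 -0.0158  0.2529] mom [-0.12 -0.05  0.07] F [ 1.2  1.2 -0.8]
0.76 278 187 [0.599 0.055 0.201]
0.67 262 212 [0.551 0.085 0.199]
0.57 242 191 [nan nan nan]
n 1596 1323 tilt deg 35.8 umax 0.151 zlip 0.115 f [0.424 0.906]
```

View pics/tip.png

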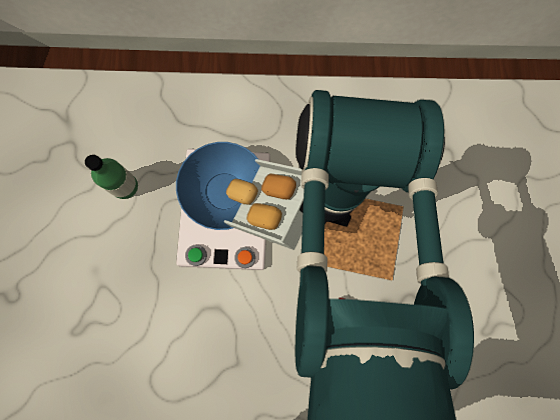

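Emit:
apply_moves --pt "0.2 0.4 0 0" --pt "0.2 0.4 0 0" --pt "0 0 0 0"

```text
t: 13.22
tcp_pos: [0.5466, -0.0075, 0.2495]
orientation: [0.844, 0.537, 0.0, -0.0]
force: [0.9, -0.2, -3.0]
finger_gap: 0.0213
gripper_force: 39.3
```

```bash
python3 -c "
from tilt import *
look()"
```

```text
t 13.2667 tcp [ 0.5464 -0.0078  0.2494] mom [-0.1   0.01  0.01] F [-1.   0.2 -1.2]
0.91 210 205 [0.581 0.195 0.116]
0.86 230 169 [0.655 0.154 0.134]
0.59 206 179 [0.646 0.21  0.084]
n 3236 2968 tilt deg 35.4 umax 0.154 zlip 0.116 f [0.423 0.906]
```

Emit:
apply_moves --pt "0 0 0 0" --pt "0 0 0 0" --pt "0 0 1 0" --pt "0 0 1 0" --hand 0.55

```text
t: 13.65
tcp_pos: [0.5456, -0.0085, 0.2695]
orientation: [0.844, 0.537, -0.001, -0.001]
force: [0.5, -0.9, -1.3]
finger_gap: 0.0211
gripper_force: 59.1
```

```bash
python3 -c "
from tilt import *
look()"
```

```text
t 13.7 tcp [ 0.5474 -0.0085  0.273 ] mom [-0.14  0.02 -0.07] F [ 0.2 -0.5 -0.4]
0.94 232 166 [0.668 0.152 0.112]
0.73 211 204 [0.584 0.194 0.11 ]
0.7 206 177 [0.649 0.21  0.088]
n 3359 3084 tilt deg 35.6 umax 0.226 zlip 0.083 f [0.424 0.906]
```

All three potatoes are at rest in the bowl, 40 to 51 mm from its axis. Next I take the tilted tray back above the mat.

Emit:
apply_moves --pt "-0.2 -0.5 1 0" --pt "-0.4 -1.2 0.5 0" --pt "-0.6 -2 0 0" --pt "-0.5 -2.5 0 0" --pt "-0.4 -2.5 0 2" --pt "-0.3 -2.5 0 2.4" --pt "-0.3 -2.5 -1 3" --pt "-0.2 -2.2 -2 3" --pt "-0.2 -1.6 -2.5 3" --pt "0 -0.9 -2.5 0"

```text
t: 14.58
tcp_pos: [0.5149, -0.1959, 0.2053]
orientation: [0.775, 0.632, 0.0, 0.002]
force: [0.6, -0.3, -2.1]
finger_gap: 0.021
gripper_force: 59.2
```

Emit:
apply_moves --pt "0 0 -1.5 0" --pt "0 0 -1 0" --pt "0 0 0 0" --pt "0 0 0 0"

```text
t: 14.92
tcp_pos: [0.515, -0.1927, 0.1798]
orientation: [0.775, 0.631, -0.0, -0.0]
force: [-0.0, -0.1, -1.6]
finger_gap: 0.0212
gripper_force: 59.2
```

```bash
python3 -c "
from tilt import *
look()"
```

```text
t 14.9667 tcp [ 0.5158 -0.1928  0.1809] mom [-0.17  0.04 -0.02] F [ 1.  -0.9 -1.7]
0.84 232 164 [0.672 0.152 0.113]
0.79 211 207 [0.576 0.193 0.116]
0.67 347 309 [ 0.366 -0.105  0.033]
0.66 209 180 [0.645 0.204 0.08 ]
n 2525 1889 tilt deg 34.1 umax 0.11 zlip 0.078 f [0.202 0.979]
```

Emit:
apply_moves --pt "0 0 -1.3 0" --pt "0 0 -1.1 0" --pt "-0.15 -0.75 -1 0" --pt "-0.15 -0.75 -1 0" --pt "-0.15 -0.75 -1 0" --pt "-0.1 -0.5 -1.1 0" --pt "-0.1 -0.5 -1.1 0" --pt "-0.1 -0.5 -1.1 0" --pt "-0.1 -0.5 -1.1 0" --pt "0 0 0 0" --hand 0.507

```text
t: 15.85
tcp_pos: [0.5051, -0.235, 0.0784]
orientation: [0.776, 0.631, -0.0, -0.002]
force: [-0.4, -0.2, -0.1]
finger_gap: 0.0213
gripper_force: 42.5
```

```bash
python3 -c "
from tilt import *
look()"
```

```text
t 15.9 tcp [ 0.5055 -0.2346  0.0793] mom [-0.08 -0.16 -0.08] F [ 0.4 -0.9 -0.7]
0.8 208 178 [0.648 0.206 0.085]
0.77 211 207 [0.577 0.193 0.115]
0.61 429 300 [ 0.387 -0.29   0.031]
0.6 230 165 [0.671 0.156 0.11 ]
0.6 346 310 [ 0.364 -0.102  0.035]
n 398 244 tilt deg 13.3 umax 0.07 zlip 0.458 f [0.204 0.979]
```

Emit:
apply_moves --pt "0 -0.3 -1.1 0" --pt "0 -0.3 -1.1 0" --pt "0 -0.2 -1.1 0" --pt "0 0 -1 0" --pt "0 0 -0.8 0" --pt "0 0 -0.4 0" --pt "0 0 0 0" --pt "0 0 0 0"

```text
t: 16.62
tcp_pos: [0.5062, -0.2425, 0.0256]
orientation: [0.775, 0.632, -0.0, -0.001]
force: [0.6, 0.2, -1.0]
finger_gap: 0.021
gripper_force: 42.0
```

```bash
python3 - <<'E'
from m import *
p,d=snap('side','down.png'); W=cloud('side',d); s=sense(); print(s['force'],s['moment'],s['tcp_pos'])
E
```

```text
[ 0.0423103  -0.28276944 -2.07430409] [-0.21902567  0.03657365  0.01949274] [ 0.50620175 -0.24240714  0.02563848]
```

View pics/down.png

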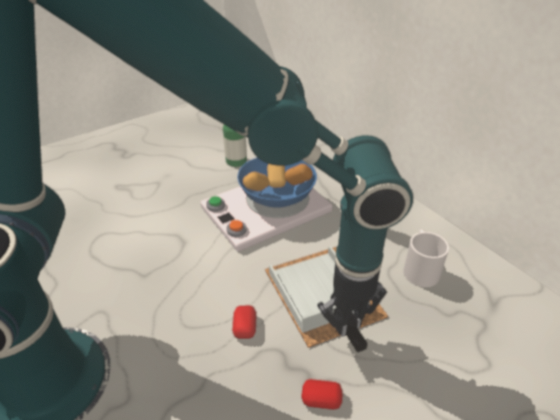

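The tray lies flat on the mat and the potatoes are in the bowl at (278,178). Now I release and retreat.

Emit:
apply_moves --pt "0 0 -0.1 0" --pt "0 0 0 0" --pt "0 0 0 0" --pt "0 0 0 0" --hand 0.4

```text
t: 17.0
tcp_pos: [0.5068, -0.2428, 0.0256]
orientation: [0.775, 0.632, 0.0, 0.0]
force: [-0.7, -0.5, -0.3]
finger_gap: 0.0261
gripper_force: 0.0
```

Emit:
apply_moves --pt "0 0 0 0" --pt "0 0 0 0" --pt "0 0 0 0" --pt "0 0 0 0" --pt "0 0 2 0" --pt "0 0 3 0" --pt "0 0 4 0" --pt "0 0 4 0" --pt "0 0 0 0" --pt "0 0 0 0" --hand -1

```text
t: 17.83
tcp_pos: [0.5093, -0.2443, 0.1596]
orientation: [0.775, 0.631, 0.002, 0.004]
force: [0.2, 0.2, -0.8]
finger_gap: 0.0852
gripper_force: 0.0
```

Emit:
apply_moves --pt "-0.5 -3.5 1 0" --pt "-0.5 -3.5 1 0" --pt "-0.5 -3.5 1 0" --pt "-0.5 -3.5 1 0" --pt "0 0 0 0" --pt "0 0 0 0" --pt "0 0 0 0"

```text
t: 18.42
tcp_pos: [0.4857, -0.382, 0.1934]
orientation: [0.776, 0.631, -0.0, -0.002]
force: [-0.5, 0.4, -0.0]
finger_gap: 0.0856
gripper_force: 0.0
```

```bash
python3 - <<'E'
from m import *
p,d=snap('top','end.png'); W=cloud('top',d); hsv=cv2.cvtColor(p,cv2.COLOR_RGB2HSV); H,S,V=[hsv[...,i].astype(int) for i in range(3)]; x,y,z=[W[...,i] for i in range(3)]
m=(S<60)&(z>.024)&(z<.056)&(x>.42)&(x<.66)&(y>-.22)&(y<0)&(V>100); print('walls',rect(W,m))
m=(S<60)&(V>100)&(x>.49)&(x<.57)&(y>-.17)&(y<-.06)&(z<.025); q=W[m]; A=np.linalg.lstsq(np.c_[q[:,:2],np.ones(len(q))],q[:,2],rcond=None)[0]; print('floor',len(q),A,np.median(q[:,2]))
m=(z>.085)&(z<.105)&(x>.5)&(x<.8)&(y>.05)&(y<.3)&(H>95)&(H<125)&(S>80)
q=W[m]; A=np.linalg.lstsq(np.c_[2*q[:,:2],np.ones(len(q))],(q[:,:2]**2).sum(1),rcond=None)[0]; print('bowl',A[:2])
m=(H<25)&(S>60)&(z>.05)&(x>.5)&(x<.8)&(y>.05)&(y<.3); print('pot',np.nanmin(W[m],0),np.nanmax(W[m],0))
E
```

```text
walls (array([ 531.6, -117.8]), array([171.8, 150.6]), 78.3)
floor 1564 [-0.00528163  0.00026504  0.01238963] 0.00957340613680785
bowl [0.63085611 0.17512067]
pot [0.54844886 0.1227455  0.05415081] [0.71100022 0.24613775 0.12609182]
```

View pics/end.png

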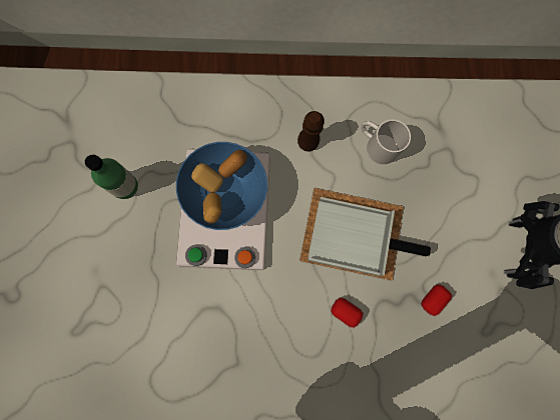

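The final picture shows the empty tray flat in the middle of the mat (352,235) and the three potatoes in the bowl (222,186), which has not moved. The gripper is well clear on the right.

```bash
python3 -c "
from cell import workorder
print(workorder.sign_off())"
```

```text
the job is handed in; nothing more can be done
None
```

The job is done and handed in (no verdict was returned): I pressed the green key and then the orange key right down, tipped all three potatoes into the blue bowl, and set the empty tray back flat on the middle of the mat.

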